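Slide a fired tile through the swing flap of the tile box

ROBOT

A 6-joint arm with a two-finger parallel gripper is mounted at the origin on the work surface. World frame = base frame: x ahead of the robot, y to its left, z up, the work surface at z = 0. Lengths are in m, angles in rad, forces in N, time in s.
With the tool pointing down it reaches from about 0.35 to 0.775 m from the base axis. Payload 5.5 kg.
Tool frame: the origin (TCP) lies at the very end of the fingers, on their centre line; the grasp point (between the pads) lies 19 mm behind it; z points along the fingers, y is the line along which they close (so a half turn about z gives the same grasp; the last joint's range is limited). The gripper opens to 85 mm and grips with 20 to 120 N. Pads are 22 mm wide; open, the fingers measure 114 mm over their backs; the gripper's body (76 mm by 85 mm) begins 54 mm behind the grasp point. The pads swing forward as they close: fully open they stand 13 mm farther back than shut.
Start: joints at [1.031, 0.313, 0.046, 1.304, 0, 1.431], TCP at [0.224, 0.53, 0.231] pointing down, gripper open.
Joint ranges: [-2.76, 2.76], [-0.86, 1.69], [-1.03, 1.26], [-2.2, 2.34], [-1.47, 1.5], [-3.14, 3.14]. Speed limits (rad/s): [2.57, 2.57, 3.14, 3.14, 3.14, 3.14].

INTERFACE

Orientations are given as a unit quaternion [w, x, y, z].
In Python, from workcell import get_state, read_camera, calibration, hand_in gives the robot as it stands.
- The arm moves only by the tool drive_tool, never from a script. Its argument "deltas" is a list that holds one entry, the list of rows, each a list of 7 numbers: the closure in counts, from 0 (fully open) to 255 (shut), then the shift along the tool's x, y, z in m, then the turn, a rotation vector about the tool's x, y, z in degrees. A call has 1 to 12 rows; each row is the pose to reach, as a shift and turn from the pose commanded when the call began, along the tool's axes at that moment; what a row does not reach only later rows make up. A row lasts 1/8 s, in which the tool goes at most 62.5 mm and 10.7 degrees, less where a joint would pass 70% of its speed; a pose out of reach is approached as far as the arm can. A call with a gripper value outside its range is refused whole. The fingers move at their own pace and stop on an object; "newtons" is the grip in N (left out, the last holds). Time passes only in rows, so rows that repeat a pose let the fingers close. It gives the time, the measured TCP pose, the force, the opening and the grip force at its end, in the units of the state.
- get_state(): the state, without advancing time (a new reading comes with each control period).
- read_camera(name): name is "scene" or "top" or "wrist"; returns (picture, depth): 480x640x3 uint8, red, green, blue; 480x640 float32, m along the optical axis (not along the pixel's ray), 0 where there is no reading.
- calibration(name): a dict with "mtx" (3x3 intrinsics, pixels), "world_from_camera" (4x4, takes a point from camera to world coordinates). Camera axes: x right, y up, looking along -z (the intrinsics and any distortion apply to the point x, -y, -z); pixel columns grow to the right and rows downward; lengths in m; the calibration is good to about 2 mm. The wrist camera is an equidistant fisheye: a pixel r from the principal point sees the ray r / f radians off the axis. A picture is of the moment at which its call begins: read the wrist's pose just before it. calibration takes no time and is no camera call; for the wrist camera it gives the pose at the moment of the call.
- hand_in(): hands the job in; it is judged then, once.
The state is a dict: "clock": time; "joint_pos": joint angles; "qvel": joint speeds; "tau": joint torques, N m; "tcp_pos": TCP position; "orientation": TCP orientation; "wrist_force": force on the tool from outside, world axes, zero at the start; "ft_torque": the same for the moment, N m; "finger_gap": finger opening in m; "grip_force": force on a finger pad.
Only numpy, scipy, OpenCV 4.12 (cv2) and the standard library are available. Lean on these libraries where they do the work, as an engineer would, in place of code of your own. Each camera call takes 0.05 s, during which the arm holds its last target. There are 200 camera calls.

TASK

With the fingertips, push the terracotta tile along the wooden apron and through the metal swing flap of the tile box until the whole tile has dropped off the sill onto the lower floor inside, then draw the fingers back out so that the flap falls fully shut behind it. Slide the tile smoothly: do not lift, tip up or flick it. Leave the jar, the mug and the small wooden frame where they are.

Things in the scene. Friction and masses are not known exactly. Their poses are not given: they have to be found in the camera images.
- box: Open-topped plywood tile box with an apron in front, fixed to the table, turned 0.6 to 1.6 rad. Origin: on the table, below the middle of the flap's hinge line; x along the lane from apron into box, y left across it, z up. At x = 0 two hinge posts, 88 mm high above the table, 160 mm apart; nothing but the flap spans the lane. The apron ends in a sill at x = -4 mm; the inner floor is 8 mm lower.
- apron (a point): Point on the middle of the apron's flat top (16 mm above the table), 100 mm before the hinge line. The apron runs x = -200 to -4 mm in the box's frame, between two rails 160 mm apart (12 mm thick, tops 32 mm above the table).
- inside (a point): Point on the middle of the box's inner floor (8 mm above the table, 8 mm below the apron), 100 mm past the hinge line. Inside 160 mm wide, to a back wall at x = 188 mm (66 mm high above the table); side walls 88 mm high; no roof.
- tile: Flat square terracotta tile, 85 x 85 x 12 mm, 0.12 to 0.24 kg, loose; it starts flat on the apron, in front of the flap, up to 25 mm off the lane's middle and turned up to 0.25 rad. Origin: centre of its underside; z up, x and y along its edges, x roughly down the lane.
- flap (a joint): Aluminium flap on a horizontal hinge along the box's y, 82 mm above the table at the box's x = 0. 0 = hanging shut; grows (rad) as its lower edge swings into the box and up, to 1.45; it cannot swing out over the apron. Light (0.12 kg, under 1 N opens it); falls shut when free. The tile's leading edge pushes it open and it rides on the tile until the tile has dropped off the sill.
- flap_lip (a point): Middle of the flap's lower edge; shut: 22 mm above the table, 3 mm past the hinge. The flap is U-shaped: two 16 mm straps hang from the hinge, joined by a panel 152 wide, 3 thick, 40 to 60 mm below the hinge. The notch between the straps, above the panel, is open upward, 120 mm wide: upright fingers can follow the tile some 30 mm past the hinge line, the panel swinging up ahead of them.
- jar: Bystander: glass jar with a lid, 64 mm diameter, 85 mm high, standing on the table to the right of the lane (box -y side). Origin: centre of its underside.
- mug: Bystander: white mug, 76 mm diameter, 90 mm high, standing on the table to the right of the apron (box -y side). Origin: centre of its underside.
- frame: Bystander: small wooden moulding frame, 120 x 90 x 18 mm, lying on the table to the left of the box (box +y side). Origin: centre of its underside.
Not all that is in view belongs to the job. Of the things like the tile, leave any that is pink, purple or yellow; of the rest the larger one is meant.

How it is judged:
By the outcome, as a careful person would: the job done as asked, in the order asked, and still so for the second after the job is handed in, with the robot touching nothing.
It also fails if it takes over 35 s, if anything falls off the work surface, if the arm or the gripper's body presses on something with over 40 N, if the wrist force passes 120 N, or if a joint passes its speed limit or range.

## Working session

There is one attempt and no reset: what is moved stays moved. The work goes in short steps, Python scripts to look and compute and a tool call to move; the robot and the scene stay as the last step left them, time stands still between calls to the robot, and variables do not carry over. Pictures are saved under pics/ and viewed, at most 13 in all, crops included, and the job is handed in when it is done.

Besides the shell and the picture viewer there is one more tool, called after "Emit:" as name(argument=value, ...), one argument or row to a line, values as JSON. drive_tool: Moves the arm, as the interface text tells. Its arguments: {"type":"object","properties":{"deltas":{"type":"array","items":{"type":"array","items":{"type":"array","items":{"type":"number"}}}},"newtons":{"type":"number"}},"required":["deltas"]}

```bash
mkdir -p pics
python3 - <<'E'
from workcell import *
import cv2,numpy as np
s=get_state();print(s)
for n in("top","scene"):
    p,d=read_camera(n);cv2.imwrite(f"pics/{n}.png",p[...,::-1]);np.savez(f"{n}.npz",p=p,d=d)
    c=calibration(n);print(n,c)
E
```

```text
{'clock': 0.0, 'joint_pos': array([ 1.03135289e+00,  3.14018778e-01,  4.49496389e-02,  1.30357860e+00,
       -3.15020939e-05,  1.43120693e+00]), 'qvel': array([-8.76107410e-04,  5.82092560e-04, -3.85948112e-05, -1.41022809e-04,
       -2.10021297e-03,  6.51059916e-04]), 'tau': array([ 1.63873997e-04, -4.80625284e+01,  2.98533618e+01,  1.96029874e-02,
       -2.21824080e-04, -1.63433759e-05]), 'tcp_pos': array([0.22358188, 0.52918931, 0.23038641]), 'orientation': array([-2.93436467e-04,  1.98597705e-01,  9.80080657e-01, -8.78106827e-04]), 'wrist_force': array([-0.36881526, -0.08335895, -0.17432171]), 'ft_torque': array([ 0.02022285,  0.01493254, -0.00657652]), 'grip_force': 0.0, 'finger_gap': 0.08547950618591943}
top {'mtx': array([[440.88935996,   0.        , 314.54688038],
       [  0.        , 440.88935996, 230.37966256],
       [  0.        ,   0.        ,   1.        ]]), 'world_from_camera': array([[-0.01373735,  0.98702011, -0.16000806,  0.50417844],
       [-0.99984048, -0.01538628, -0.00907087,  0.02399487],
       [-0.01141506,  0.15985792,  0.98707403,  0.79533114],
       [ 0.        ,  0.        ,  0.        ,  1.        ]])}
scene {'mtx': array([[513.53626028,   0.        , 320.62589138],
       [  0.        , 513.53626028, 241.41424992],
       [  0.        ,   0.        ,   1.        ]]), 'world_from_camera': array([[ 0.78184312, -0.51964927,  0.3445083 ,  0.92360492],
       [ 0.62346292,  0.64816279, -0.43724018, -0.36018569],
       [ 0.00391409,  0.55664138,  0.83074368,  0.84545806],
       [ 0.        ,  0.        ,  0.        ,  1.        ]])}
```

View pics/top.png

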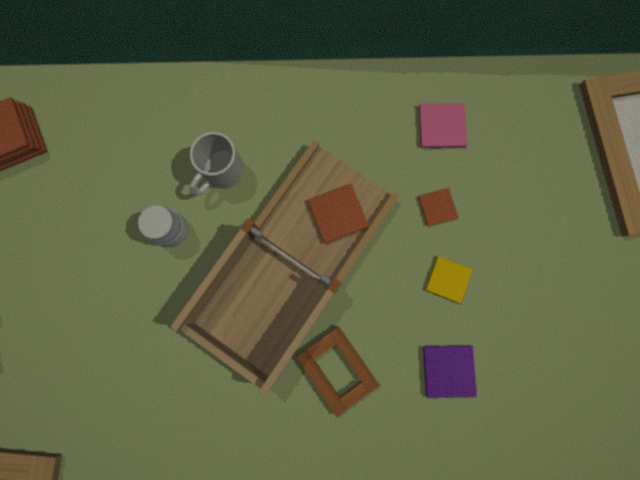

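View pics/scene.png

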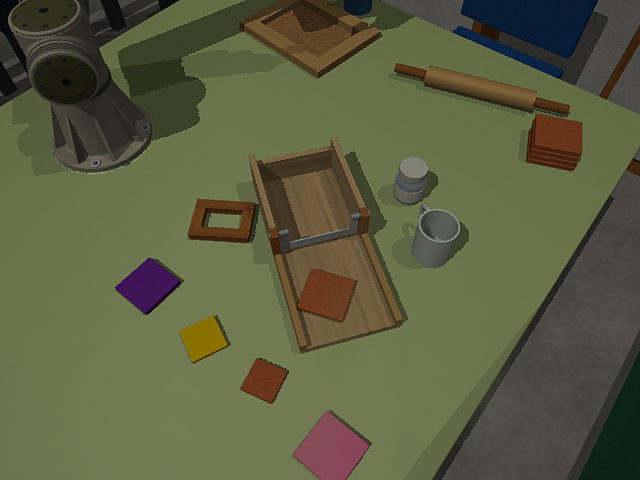

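The candidates for the tile in the top view:
- (338,213): terracotta, on the apron
- (438,207): small terracotta
- (443,125): pink
- (450,280): yellow
- (450,371): purple
- (15,133): terracotta stack

I choose the larger terracotta one on the apron at (338,213), and will check it in a close crop.

```bash
cat > h.py <<'E'
import numpy as np,cv2
from workcell import calibration
def cloud(n,d):
    c=calibration(n);K=c["mtx"];T=c["world_from_camera"]
    v,u=np.mgrid[0:480,0:640]
    P=np.stack([(u-K[0,2])/K[0,0]*d,-(v-K[1,2])/K[1,1]*d,-d],-1)
    return P@T[:3,:3].T+T[:3,3]
def plane(n,uv,z):
    c=calibration(n);K=c["mtx"];T=c["world_from_camera"];uv=np.atleast_2d(uv).astype(float)
    r=np.stack([(uv[:,0]-K[0,2])/K[0,0],-(uv[:,1]-K[1,2])/K[1,1],-np.ones(len(uv))],-1)@T[:3,:3].T
    return T[:3,3]+r*((z-T[2,3])/r[:,2])[:,None]
def project(n,P):
    c=calibration(n);K=c["mtx"];T=c["world_from_camera"]
    q=(np.atleast_2d(P)-T[:3,3])@T[:3,:3]
    return np.stack([K[0,2]+K[0,0]*q[:,0]/-q[:,2],K[1,2]-K[1,1]*q[:,1]/-q[:,2]],-1)
def redmask(p):
    h=cv2.cvtColor(p,cv2.COLOR_RGB2HSV)
    return ((h[...,0]<9)&(h[...,1]>165)&(h[...,2]>60)).astype(np.uint8)
E
python3 - <<'E'
from h import *
for n in("top","scene"):
    f=np.load(n+".npz");p,d=f["p"],f["d"];P=cloud(n,d)
    print(n,"table z",np.median(P[...,2][(d>0)&(abs(P[...,2])<.02)]))
    m=redmask(p);cs,_=cv2.findContours(m,0,1)
    for c in cs:
        if cv2.contourArea(c)>300:
            X=plane(n,c[:,0,:],.028)[:,:2];r=cv2.minAreaRect((X*1000).astype(np.float32));
            uv=c[:,0,:].mean(0);print(uv,r,"z",np.median(P[...,2][cv2.drawContours(np.zeros_like(m),[c],-1,1,-1)>0]))
    # heights
    R=(np.hypot(P[...,0]-plane(n,[[290,260]] if n=="top" else [[310,245]],.03)[0,0],P[...,1]-plane(n,[[290,260]] if n=="top" else [[310,245]],.03)[0,1])<.26)
    for lo,hi in((.08,.095),(.027,.037),(.012,.02)):
        q=R&(P[...,2]>lo)&(P[...,2]<hi)
        mm=q.astype(np.uint8);k,l,st,ce=cv2.connectedComponentsWithStats(mm)
        for i in range(1,k):
            if st[i,4]>40:
                X=P[l==i][:,:2]*1000;print(lo,st[i,4],ce[i].round(),[np.round(a,1) for a in cv2.minAreaRect(X.astype(np.float32))])
p=np.load("top.npz")["p"]
cv2.imwrite("pics/crop.png",cv2.resize(p[130:400,160:420,::-1],None,fx=2.2,fy=2.2,interpolation=2))
E
```

```text
top table z -0.00013551637838415953
0.08 471 [212. 153.] [array([752.2, 200. ]), array([75.4, 75.2]), np.float64(36.5)]
0.08 903 [155. 222.] [array([638.6, 293. ]), array([55.5, 54.7]), np.float64(25.3)]
0.08 1192 [215. 271.] [array([552.6, 196.7]), array([ 35.7, 209.8]), np.float64(49.1)]
0.08 1148 [302. 332.] [array([451.8,  53.8]), array([ 35.7, 210.1]), np.float64(60.7)]
0.027 728 [286. 184.] [array([713.7,  81. ]), array([ 13.1, 190.5]), np.float64(54.9)]
0.027 82 [211. 152.] [array([770.4, 213.6]), array([25.3, 64.4]), np.float64(36.6)]
0.027 69 [230. 178.] [array([728.7, 183.2]), array([18.2, 63.4]), np.float64(35.4)]
0.027 1339 [338. 213.] [array([659.6, -10.1]), array([84.5, 84.3]), np.float64(20.8)]
0.027 721 [367. 237.] [array([617., -61.]), array([ 12. , 184.7]), np.float64(54.8)]
0.027 71 [178. 234.] [array([628.6, 275. ]), array([23. , 61.7]), np.float64(62.6)]
0.027 254 [225. 311.] [array([494.7, 186.7]), array([242.1, 119.9]), np.float64(5.5)]
0.012 7137 [320. 214.] [array([662.8,  12.3]), array([160.6, 196.9]), np.float64(54.9)]
0.012 60 [212. 155.] [array([772.8, 21
[... 1178 characters left out ...]
float64(54.4)]
0.027 105 [428. 255.] [array([759.2, 173.7]), array([70.9, 25.8]), np.float64(9.3)]
0.027 678 [290. 300.] [array([616.1, -59.4]), array([ 12.9, 192.6]), np.float64(55.0)]
0.027 1217 [326. 294.] [array([662.2, -11.2]), array([84.4, 84.9]), np.float64(20.3)]
0.012 175 [296. 173.] [array([429.7, 183.7]), array([153.1,  13.4]), np.float64(51.3)]
0.012 72 [406. 198.] [array([645. , 272.3]), array([61.1, 22.7]), np.float64(11.3)]
0.012 1562 [222. 219.] [array([390.,  -4.]), array([120.7,  93.1]), np.float64(34.0)]
0.012 6216 [339. 291.] [array([663.6,  11. ]), array([182.4, 198. ]), np.float64(54.8)]
0.012 88 [426. 259.] [array([760.8, 173.3]), array([69.1, 24.6]), np.float64(12.2)]
```

View pics/crop.png

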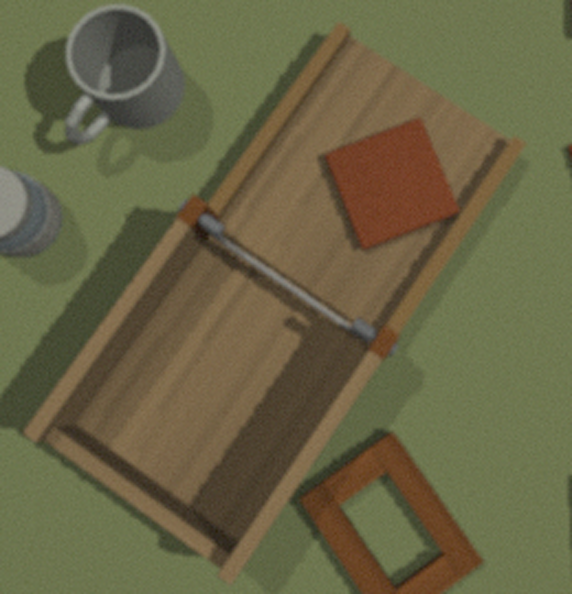

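The crop confirms the plain terracotta tile on the apron, the larger of the two. It is turned about 34° clockwise from the lane and sits about 20 mm left of the middle, its left corner near the left rail. The flap is shut.

Box origin is about (580, 70) mm and the lane heads 144.9°. I'll shut the fingers and go behind the tile's rear corner.

Emit:
drive_tool(
  deltas=[
    [[255,-0.694,-0.334,0,0,0,6],[255,-0.694,-0.334,0,0,0,12.2],[255,-0.694,-0.334,0,0,0,12.2],[255,-0.694,-0.334,0,0,0,12.2],[255,-0.694,-0.334,0,0,0,12.2],[255,-0.694,-0.334,0,0,0,12.2],[255,-0.694,-0.334,0,0,0,12.2],[255,-0.694,-0.334,0,0,0,12.2],[255,-0.694,-0.334,0,0,0,12.2],[255,-0.694,-0.334,0,0,0,12.2],[255,-0.694,-0.334,0,0,0,12.2],[255,-0.694,-0.334,0,0,0,12.2]],
  ],
  newtons=20,
)

```text
clock: 1.6
tcp_pos: [0.7207, -0.0346, 0.2308]
orientation: [-0.0, 0.302, 0.953, 0.0]
wrist_force: [0.3, 1.0, 0.3]
finger_gap: -0.0001
grip_force: 0.0
```

Emit:
drive_tool(
  deltas=[
    [[255,-0.018,-0.003,0,0,0,0],[255,-0.018,-0.003,0.06,0,0,0],[255,-0.018,-0.003,0.12,0,0,0],[255,-0.018,-0.003,0.17,0,0,0],[255,-0.018,-0.003,0.2,0,0,0],[255,-0.018,-0.003,0.209,0,0,0],[255,-0.018,-0.003,0.21,0,0,0],[255,-0.018,-0.003,0.21,0,0,0]],
  ],
)

```text
clock: 2.6
tcp_pos: [0.7341, -0.046, 0.0233]
orientation: [0.002, 0.302, 0.953, 0.0]
wrist_force: [-0.5, 0.1, 0.4]
finger_gap: -0.0001
grip_force: 0.0
```

```bash
cat > look.py <<'E'
import sys
from h import *
from workcell import *
O=np.array([.5798,.0703]);a=np.radians(144.9);d=np.array([np.cos(a),np.sin(a)]);n=np.array([-d[1],d[0]])
s=get_state();r=s["tcp_pos"][:2]-O;print("tcp box mm",(1000*np.r_[r@d,r@n,s["tcp_pos"][2]]).round(1),"F",s["wrist_force"].round(1),"t",s["clock"])
for c in("top","scene"):
    p,D=read_camera(c);m=redmask(p);P=cloud(c,D)
    uv=np.argwhere(P[...,2]>-9)
    b=np.stack([(P[...,:2]-O)@d,(P[...,:2]-O)@n],-1)*1000
    # reddest pixels in the lane, between tile-height limits
    h=cv2.cvtColor(p,cv2.COLOR_RGB2HSV)
    q=(h[...,0]<10)&(h[...,1]>145)&(abs(b[...,1])<78)&(b[...,0]>-200)&(b[...,0]<186)&(P[...,2]<.035)
    q=cv2.morphologyEx(q.astype(np.uint8),cv2.MORPH_OPEN,np.ones((3,3)))>0
    if q.sum()>50:
        rect=cv2.minAreaRect(b[q].astype(np.float32));print(c,q.sum(),[np.round(x,1) for x in rect],"z",np.round(np.percentile(P[q][:,2],[5,50,95]),4))
    if len(sys.argv)>1 and sys.argv[1]==c:
        cv2.imwrite(f"pics/{sys.argv[2]}.png",cv2.resize(p[100:420,150:480,::-1],None,fx=1.8,fy=1.8))
E
python3 look.py scene a1
```

```text
tcp box mm [-193.1    6.4   23.3] F [-0.5  0.1  0.4] t 2.6
```

View pics/a1.png

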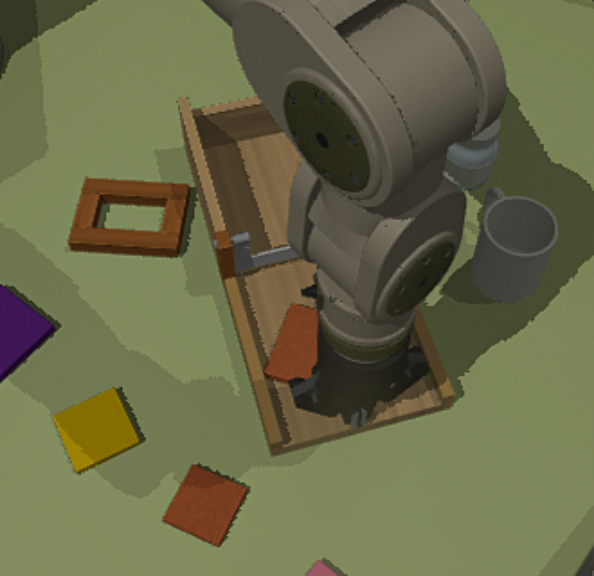

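Emit:
drive_tool(
  deltas=[
    [[255,0.004,0,0.001,0,0,0],[255,0.008,0,0.002,0,0,0],[255,0.012,0,0.002,0,0,0],[255,0.016,0,0.002,0,0,0],[255,0.02,0,0.002,0,0,0],[255,0.024,0,0.002,0,0,0],[255,0.028,0,0.002,0,0,0],[255,0.032,0,0.002,0,0,0],[255,0.036,0,0.002,0,0,0],[255,0.04,0,0.002,0,0,0],[255,0.044,0,0.002,0,0,0],[255,0.048,0,0.002,0,0,0]],
  ],
)

```text
clock: 4.2
tcp_pos: [0.6929, -0.018, 0.0191]
orientation: [-0.0, 0.302, 0.953, -0.0]
wrist_force: [1.6, -0.2, 0.9]
finger_gap: 0.0005
grip_force: 0.4
```

```bash
python3 - <<'E'
import numpy as np,cv2
p=np.load("scene.npz")["p"];print(cv2.cvtColor(p,cv2.COLOR_RGB2HSV)[285:300:7,318:335:8].reshape(-1,3))
p=np.load("top.npz")["p"];print(cv2.cvtColor(p,cv2.COLOR_RGB2HSV)[205:220:7,330:345:8].reshape(-1,3),cv2.cvtColor(p,cv2.COLOR_RGB2HSV)[180,318])
E
sed -i 's/h\[...,0\]<10)&(h\[...,1\]>145)/h[...,0]<11)\&(h[...,1]>165)\&(h[...,2]>40)/' look.py
python3 look.py scene a2
python3 - <<'E'
from workcell import *
import cv2
p,d=read_camera("wrist");cv2.imwrite("pics/w1.png",p[...,::-1])
E
```

```text
[[ 10 185 105]
 [ 10 183 103]
 [ 11 184 104]
 [ 10 186 111]
 [ 11 181 107]
 [ 11 180 105]
 [ 11 183 110]
 [ 10 183 110]
 [ 11 178 110]]
[[ 11 164 115]
 [ 11 158 121]
 [ 11 177 115]
 [  9 157 120]
 [ 11 153 113]
 [  9 162 121]] [ 18  97 131]
tcp box mm [-143.3    7.3   19.1] F [ 1.6 -0.2  0.9] t 4.2
scene 456 [array([-74.3,  47.5]), array([39.1, 85.9]), np.float64(72.7)] z [0.0251 0.0275 0.0298]
```

View pics/w1.png

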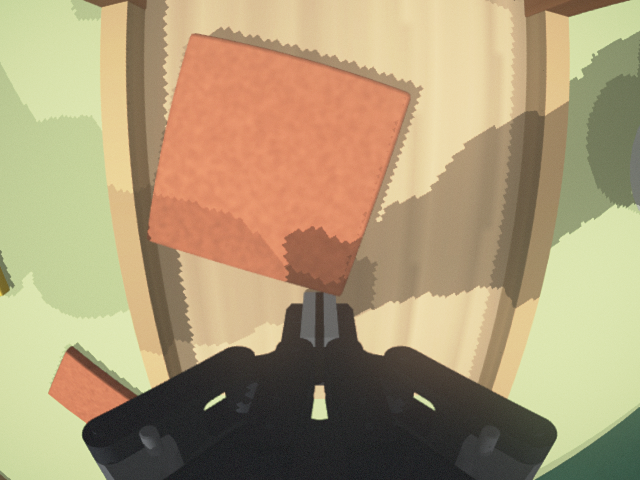

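The wrist view shows the tile still turned about 15° clockwise. Its rear corner at (340,295) touches the fingertips, right of the tile's centre at about (285,165), so a further straight push keeps squaring it.

Emit:
drive_tool(
  deltas=[
    [[255,0.002,0.002,0,0,0,0],[255,0.005,0.003,0,0,0,0],[255,0.008,0.003,0,0,0,0],[255,0.011,0.003,0,0,0,0],[255,0.014,0.003,0,0,0,0],[255,0.017,0.003,0,0,0,0],[255,0.02,0.003,0,0,0,0],[255,0.023,0.003,0,0,0,0],[255,0.026,0.003,0,0,0,0]],
  ],
)

```text
clock: 5.48
tcp_pos: [0.6738, -0.0006, 0.0193]
orientation: [0.0, 0.302, 0.953, 0.0]
wrist_force: [1.6, -1.0, 0.7]
finger_gap: -0.0
grip_force: 0.4
```

```bash
python3 look.py
python3 - <<'E'
from workcell import *
import cv2
p,d=read_camera("wrist");cv2.imwrite("pics/w2.png",p[...,::-1])
E
```

```text
tcp box mm [-117.7    3.9   19.3] F [ 1.6 -1.   0.7] t 5.475
scene 485 [array([-60.4,  50.3]), array([50.1, 86.7]), np.float64(81.2)] z [0.0248 0.0275 0.0301]
```

View pics/w2.png

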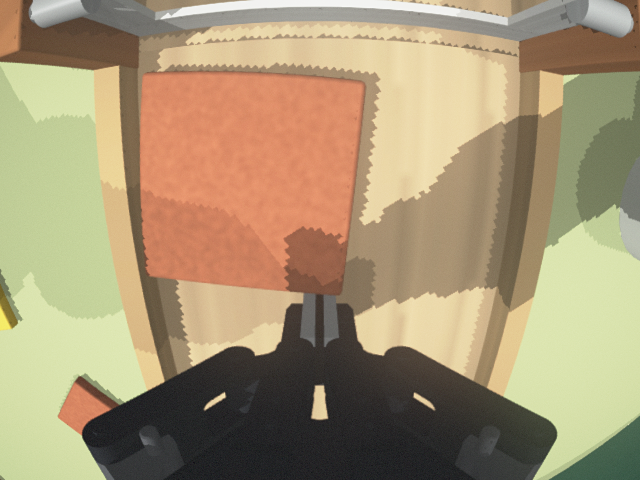

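The tile is nearly square now, but it lies against the left rail: its left edge is at column 150 and the rail's inner edge at about 145. I'll back off, shift left of its centre, and push forward with a slight slant to the right.

Emit:
drive_tool(
  deltas=[
    [[255,-0.006,0,0,0,0,0],[255,-0.008,-0.02,0,0,0,0],[255,-0.008,-0.039,0,0,0,0],[255,-0.006,-0.041,0,0,0,0],[255,-0.002,-0.041,0,0,0,0],[255,0.002,-0.041,0,0,0,0],[255,0.006,-0.04,0,0,0,0],[255,0.01,-0.039,0,0,0,0],[255,0.014,-0.038,0,0,0,0],[255,0.018,-0.037,0,0,0,0],[255,0.022,-0.036,0,0,0,0],[255,0.026,-0.035,0,0,0,0]],
  ],
)

```text
clock: 7.12
tcp_pos: [0.6325, -0.0142, 0.0193]
orientation: [0.0, 0.302, 0.953, 0.0]
wrist_force: [0.7, -0.1, 0.6]
finger_gap: -0.0002
grip_force: 0.6
```

```bash
python3 look.py
python3 - <<'E'
from workcell import *
import cv2
p,d=read_camera("wrist");cv2.imwrite("pics/w3.png",p[...,::-1])
E
```

```text
tcp box mm [-91.7  38.9  19.3] F [ 0.7 -0.1  0.6] t 7.125
```

View pics/w3.png

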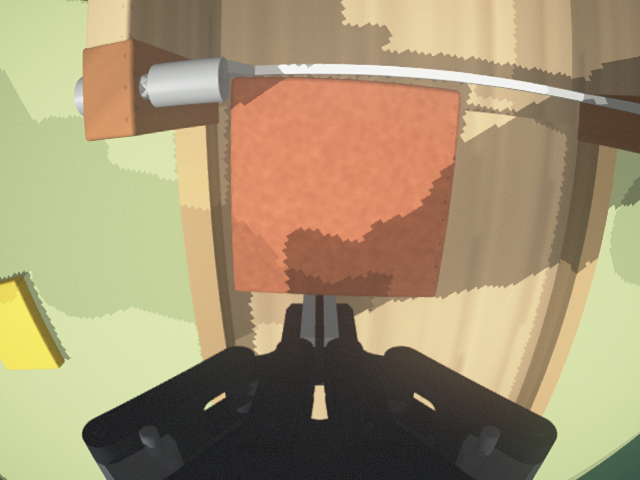

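The tile is square and about 5 mm clear of the left rail, its leading edge just at the panel. I'll continue with the slant.

Emit:
drive_tool(
  deltas=[
    [[255,0.004,0.001,0,0,0,0],[255,0.008,0.002,0,0,0,0],[255,0.012,0.003,0,0,0,0],[255,0.016,0.004,0,0,0,0],[255,0.02,0.005,0,0,0,0],[255,0.024,0.006,0,0,0,0],[255,0.028,0.007,0,0,0,0],[255,0.032,0.008,0,0,0,0],[255,0.036,0.009,0,0,0,0],[255,0.04,0.01,0,0,0,0]],
  ],
)

```text
clock: 8.52
tcp_pos: [0.6056, 0.0169, 0.0194]
orientation: [0.0, 0.302, 0.953, 0.0]
wrist_force: [1.9, -2.6, 0.6]
finger_gap: 0.0
grip_force: 1.0
```

```bash
python3 look.py
python3 - <<'E'
from workcell import *
import cv2
p,d=read_camera("wrist");cv2.imwrite("pics/w4.png",p[...,::-1])
E
```

```text
tcp box mm [-51.8  28.9  19.4] F [ 1.9 -2.6  0.6] t 8.525
```

View pics/w4.png

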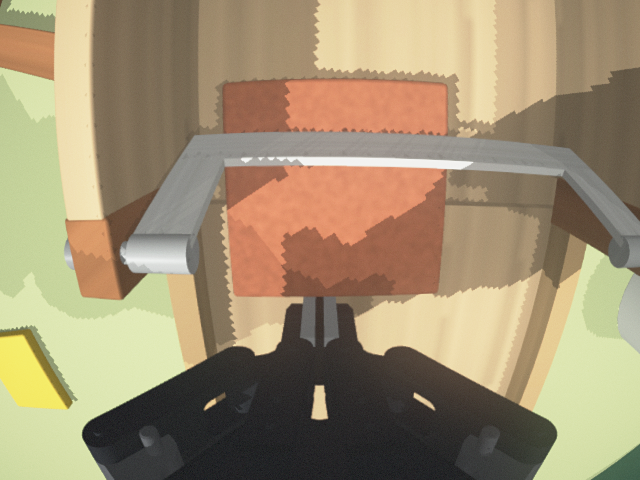

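The tile is square and through the opening, with the panel riding on its top. I'll keep the slant so the gripper comes toward the lane's middle.

Emit:
drive_tool(
  deltas=[
    [[255,0.003,0.001,0,0,0,0],[255,0.006,0.002,0,0,0,0],[255,0.009,0.003,0,0,0,0],[255,0.012,0.004,0,0,0,0],[255,0.015,0.005,0,0,0,0],[255,0.018,0.006,0,0,0,0],[255,0.021,0.007,0,0,0,0],[255,0.024,0.008,0,0,0,0],[255,0.027,0.009,0,0,0,0],[255,0.03,0.01,0,0,0,0]],
  ],
)

```text
clock: 9.93
tcp_pos: [0.5866, 0.0424, 0.0193]
orientation: [0.0, 0.302, 0.953, 0.0]
wrist_force: [0.1, 0.0, -0.3]
finger_gap: 0.0002
grip_force: 0.3
```

```bash
python3 look.py
python3 - <<'E'
from workcell import *
import cv2
p,d=read_camera("wrist");cv2.imwrite("pics/w5.png",p[...,::-1])
E
```

```text
tcp box mm [-21.7  18.9  19.3] F [ 0.1  0.  -0.3] t 9.925
```

View pics/w5.png

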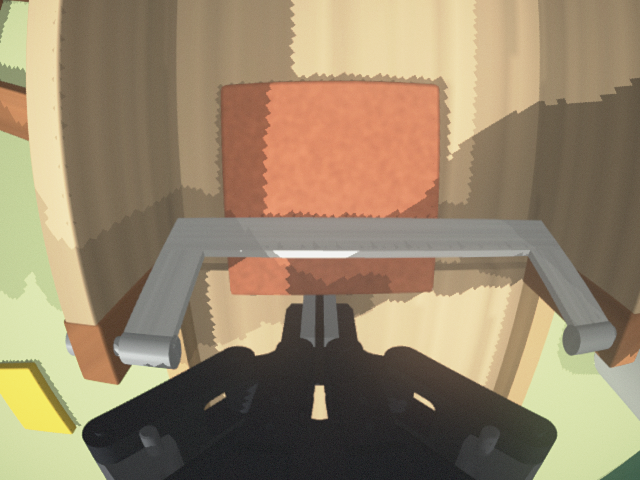

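The rear edge (row 295) is now just before the sill (row 265). I'll back off slightly, centre the gripper clear of the straps, and push the last stretch.

Emit:
drive_tool(
  deltas=[
    [[255,-0.004,0,0,0,0,0],[255,-0.004,0.011,0,0,0,0],[255,-0.001,0.011,0,0,0,0],[255,0.002,0.011,0,0,0,0],[255,0.005,0.011,0,0,0,0],[255,0.008,0.011,0,0,0,0],[255,0.011,0.011,0,0,0,0],[255,0.014,0.011,0,0,0,0],[255,0.017,0.011,0,0,0,0],[255,0.02,0.011,0,0,0,0],[255,0.023,0.011,0,0,0,0],[255,0.026,0.011,0,0,0,0]],
  ],
)

```text
clock: 11.58
tcp_pos: [0.572, 0.0662, 0.0195]
orientation: [0.0, 0.302, 0.953, 0.0]
wrist_force: [3.2, -1.5, 0.8]
finger_gap: 0.0002
grip_force: 1.0
```

```bash
python3 look.py
python3 - <<'E'
from workcell import *
import cv2
p,d=read_camera("wrist");cv2.imwrite("pics/w6.png",p[...,::-1])
E
```

```text
tcp box mm [ 4.   7.8 19.5] F [ 3.2 -1.5  0.8] t 11.575
scene 71 [array([14.7, 36.6]), array([33.1, 15.7]), np.float64(74.2)] z [0.0117 0.0187 0.0215]
```

View pics/w6.png

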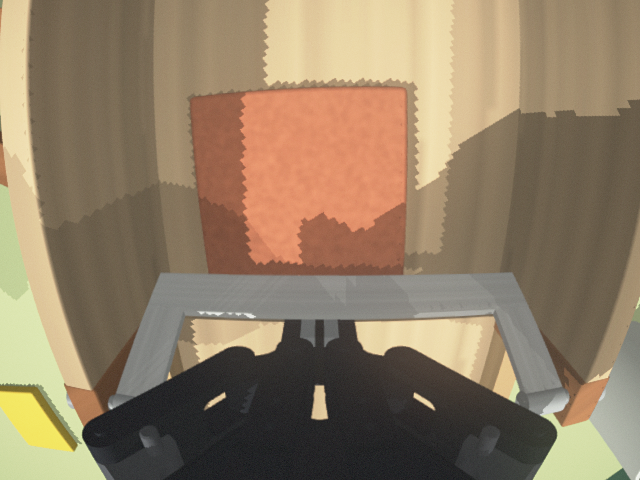

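The tile lies beyond the sill, and the scene depth puts its top near 20 mm, so it has dropped. I'll draw the fingers straight back.

Emit:
drive_tool(
  deltas=[
    [[255,-0.006,0,0,0,0,0],[255,-0.014,0,0,0,0,0],[255,-0.024,0,0,0,0,0],[255,-0.036,0,0,0,0,0],[255,-0.05,0,0,0,0,0],[255,-0.07,0,0,0,0,0],[255,-0.09,0,0,0,0,0],[255,-0.11,0,0,0,0,0],[255,-0.11,0,-0.05,0,0,0],[255,-0.11,0,-0.11,0,0,0],[255,-0.15,0,-0.15,0,0,0],[255,-0.15,0,-0.15,0,0,0]],
  ],
)

```text
clock: 13.22
tcp_pos: [0.6995, -0.0227, 0.1742]
orientation: [0.005, 0.303, 0.953, 0.001]
wrist_force: [0.7, 0.0, -0.6]
finger_gap: -0.0004
grip_force: 0.0
```

```bash
sed -i 's/>165)&(h/>140)\&(h/' look.py && python3 look.py
python3 - <<'E'
from workcell import *
from h import *
O=np.array([.5798,.0703]);a=np.radians(144.9);d=np.array([np.cos(a),np.sin(a)]);n=np.array([-d[1],d[0]])
ims=[]
for c in("scene","top"):
    p,D=read_camera(c);P=cloud(c,D);x=(P[...,:2]-O)@d*1000;y=(P[...,:2]-O)@n*1000
    h=cv2.cvtColor(p,cv2.COLOR_RGB2HSV)
    q=(h[...,1]<60)&(h[...,2]>60)&(abs(x)<65)&(abs(y)<76)&(P[...,2]>.01)&(P[...,2]<.1)&(D>0)
    if q.sum():print(c,"flap px",q.sum(),"x pct",np.percentile(x[q],[5,50,95]).round(),"z",np.percentile(P[q][:,2],[5,50,95]).round(3))
    ims.append(cv2.resize(p[100:400,150:450,::-1],(400,400)))
cv2.imwrite("pics/e.png",np.hstack(ims))
E
```

```text
tcp box mm [-151.4    7.2  174.2] F [ 0.7  0.  -0.6] t 13.225
scene 626 [array([57.7, 19.9]), array([76.5, 75.6]), np.float64(2.3)] z [0.0167 0.0194 0.022 ]
scene flap px 189 x pct [-4.  1.  3.] z [0.024 0.04  0.086]
```

View pics/e.png

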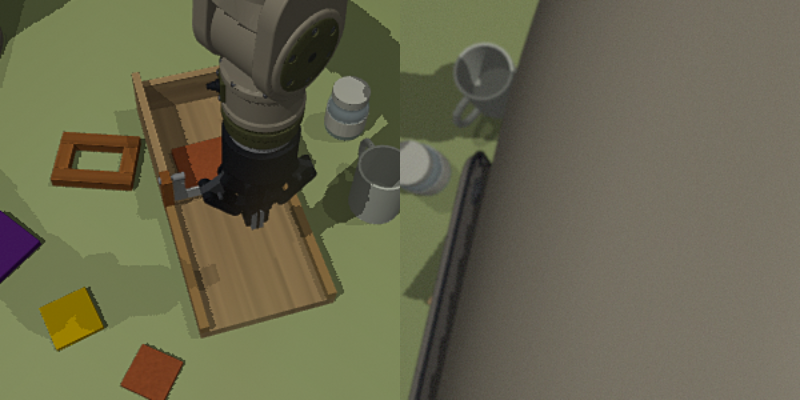

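The tile lies flat on the inner floor with its top at about 19.5 mm. The flap hangs shut with its panel at x ≈ 1 mm, and the bystanders haven't moved. I'll let the arm settle, then hand in.

Emit:
drive_tool(
  deltas=[
    [[255,0,0,-0.02,0,0,0],[255,0,0,-0.02,0,0,0],[255,0,0,-0.02,0,0,0],[255,0,0,-0.02,0,0,0]],
  ],
)

```text
clock: 13.92
tcp_pos: [0.6938, -0.0199, 0.188]
orientation: [-0.001, 0.301, 0.953, -0.0]
wrist_force: [-0.4, 1.0, 0.5]
finger_gap: 0.0002
grip_force: 0.0
```

```bash
python3 -c "
from workcell import *
print(hand_in())"
```

```text
the job is handed in; nothing more can be done
None
```

I pushed the terracotta tile through the flap; it lies flat on the inner floor with the flap shut behind it and the jar, mug and frame untouched, handed in at about 14 s with no verdict returned.

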